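# Lid and clamp a loaded foot mould

## Robot

A 6-joint arm with a two-finger parallel gripper is mounted at the origin on the work surface. World frame = base frame: x ahead of the robot, y to its left, z up, the work surface at z = 0. Lengths are in m, angles in rad, forces in N, time in s.
With the tool pointing down it reaches from about 0.275 to 0.975 m from the base axis. Payload 8.4 kg.
Tool frame: the origin (TCP) lies midway between the tips of the shut fingers; the grasp point (between the pads) lies 19 mm behind it (arm.pinch_z is the distance from the TCP to the grasp point, in m); z points along the fingers, y is the line along which they close (so a half turn about z gives the same grasp; the last joint's range is limited). The gripper opens to 92 mm and grips with 3 to 60 N. Pads are 20 mm wide; open, the fingers measure 128 mm over their backs; the gripper's body (75 mm by 189 mm) begins 69 mm behind the grasp point.
Start: joints at [1.318, 0.353, 1.633, -0, 1.155, -0.002], TCP at [0.155, 0.605, 0.215] pointing down, gripper open.
Joint ranges: [-2.63, 2.63], [-0.92, 2.1], [0.06, 2.66], [-1.3, 4.44], [0, 2.69], [-3.02, 3.02]. Speed limits (rad/s): [2.22, 2.22, 2.79, 3.14, 3.14, 3.14].

## Interface

Orientations are given as a unit quaternion [w, x, y, z].
In Python, from workcell import status, optics, arm, finder gives the robot as it stands.
- The arm moves only by the shell command python3 -m crank 'ROWS' [FORCE]. ROWS is JSON, a list of rows, each a list of 3 entries, a list of its own where there are three numbers: the shift along the world's x, y, z in units of 50 mm (1.0 is 50 mm), then the turn about the world's z in units of 6 degrees (1.0 is 6 degrees), then the opening, from -1 (shut) to 1 (fully open), so that 0 is half open. In form: [[[dx, dy, dz], yaw, fingers], ...]. A call has 1 to 12 rows; each row is the pose to reach, as a shift and turn from the pose commanded when the call began; what a row does not reach only later rows make up. A row lasts 1/10 s, in which the tool goes at most 50 mm and 8.59 degrees, less where a joint would pass 70% of its speed; a pose out of reach is approached as far as the arm can. A call with a gripper value outside its range is refused whole. The fingers move at their own pace and stop on an object; FORCE is the grip in N (left out, the last holds). Time passes only in rows, so rows that repeat a pose let the fingers close. It gives the time, the measured TCP pose, the force, the opening and the grip force at its end, in the units of the state.
- status.observe(): the state, without advancing time (a new reading comes with each control period).
- optics.snapshot(name): name is "side" or "top"; returns the picture (384x512x3 uint8, red, green, blue); there is no depth.
- optics.get_calibration(name): a dict with "vfov" (degrees; the focal length in pixels is half the picture's height over the tangent of half this angle, whatever the lens; pixels are square), "cx", "cy" (the principal point, pixels), "k1" (the pictures are not rectified: a ray, as slopes to the right and down, at radius r is drawn at 1 + k1 r^2 times it, then the intrinsics apply), "pose" (4x4, takes a point from camera to world coordinates). Camera axes: x right, y up, looking along -z (the intrinsics and any distortion apply to the point x, -y, -z); pixel columns grow to the right and rows downward; lengths in m; the calibration is good to about 2 mm. A picture is of the moment at which its call begins. get_calibration takes no time and is no camera call.
- arm.sign_off(): hands the job in; it is judged then, once.
Trained networks look in the newest picture that a camera, given by its name, has taken for a name from the list of things; names that differ only in an ending like _2 or _b are one class to them, and where a whole thing is asked for, a point or a joint stands for the part that bears it (a point fixed in the world has none). Each returns a list of dicts, best first, with "score" (0 to 1); they miss things now and then, are a little off and sometimes report something else, mostly with a low value. They report only what shows in the picture. A call takes as long as a camera call. They do not tell look-alikes from the thing itself.
- finder.search_frame(query, camera): "centre" ([column, row] in pixels, amid what is visible of it).
- finder.cut_out(query, camera): "pixels" (384x512 bool, what is visible of it) and "centre" ([column, row] in pixels, amid what is visible of it).
- finder.place_of(query, camera): "centre" ([column, row] in pixels: a listed point, or the origin of a listed thing).
The state is a dict: "clock": time; "joint_positions": joint angles; "joint_velocities": joint speeds; "joint_torque": joint torques, N m; "position": TCP position; "tcp_rot": TCP orientation; "contact_force": force on the tool from outside, world axes, zero at the start; "moment": the same for the moment, N m; "opening": finger opening in m; "finger_force": force on a finger pad.
Only numpy, scipy, OpenCV 4.12 (cv2) and the standard library are available. Lean on these libraries where they do the work, as an engineer would, in place of code of your own. Each camera call takes 0.05 s, during which the arm holds its last target. There are 200 camera calls.

## Task

Close up the loaded foot mould. Take its lid, which stands on edge in the rack, lay it flat on the bench with its handle up and let go of it, then take it by the handle and set it fully home on the mould. Once the lid is home, swing the bail clamp over its end and fully down; leave the bottle and the tin where they are.

Things in the scene. Friction and masses are not known exactly. Their poses are not given: they have to be found in the camera images.
- lid: Aluminium lid: plate 220 (y) x 120 (z) x 8 mm (x), about 0.6 kg, inner face with a centred plug 188 x 88 x 10 mm. Origin at the plate's centre; x points out of the handle side. At the start it stands in the rack on a long edge: z up, top edge 132 mm above the bench. Origin height: 14 mm lying handle up on the bench, 84 mm when home on the mould (4 mm above the rim), either way round.
- lid_handle (a point): Centre of the lid's handle bar, 49 mm from the lid's origin along the lid's +x. The bar is a 14 mm round bar, 78 mm long along the lid's y, on two 12 mm posts 64 mm apart; clear space under the bar is 38 mm.
- rack: Steel rack fixed to the bench, in which the lid stands along y: base 60 (x) x 250 (y) x 12 mm; at y = +-101 mm a pair of posts 70 mm tall above the base (each 8 x 14 mm) leaves a 12 mm slot for the lid's end. Origin on the bench under its centre, z up.
- mould: Foot mould fixed to the bench: open aluminium box, outside 120 (x) x 220 (y) mm, opening 96 x 196 mm, rim 80 mm above the bench, a terracotta foot low inside. Base plate 150 x 320 x 10 mm. Origin on the bench under the box's centre, z up. At its +y end the clamp hangs between two uprights 106 mm high (x = +-48, y = 126 to 150 mm).
- mouth (a point): Centre of the mould's opening at rim height (80 mm above the bench), axes as the mould's.
- clamp (a joint): Angle of the bail clamp about an axis along the mould's x: 0 = fully down, its two rubber feet 1 mm above the end of a lid that is home; grows as it swings up and outward, to 1.9 rad. Starts up, at 1.35 to 1.7. Stays where it is left (stiff hinge, about 3 N at the bar).
- clamp_bar (a point): Middle of the clamp's cross bar: 14 mm round steel, 82 mm along the mould's x, on two 11 mm side arms at x = +-35 mm (59 mm free between them). Clamp down: bar at y = 72, z = 118 mm in the mould's frame, 30 mm above the lid's plate and 40 mm outward of the lid handle's nearer post.
- clamp_hinge (a point): Point on the clamp's hinge axis, in the mould's frame x = 0, y = 138 mm, z = 96 mm; the bar's centre circles it at 69.6 mm.
- bottle: Amber bottle with a blue cap, 68 mm wide, 150 mm tall, standing beyond the work; origin under its base. Leave alone.
- tin: Blue tin, 84 mm wide, 110 mm tall, standing beyond the work; origin under its base. Leave alone.
Things that resemble listed ones, but are neither listed nor needed, are in the scene too. What is shaped like the lid but orange or yellow is not meant.

How it is judged:
On the way, in this order (a step that is already met when the one before it is completed fails the run):
1. the lid lies flat on the bench, handle up, let go (angle between lid's own x axis and vertical below 0.12 rad and height (world z) of lid below 0.03 m and linear speed of lid below 0.03 m/s and contact force between lid and the fingers below 0.3 N and contact force between lid and the arm below 0.3 N), for 0.2 s.
2. the lid is home on the mould and let go, the clamp still up (horizontal distance between lid and mouth below 0.008 m and z of lid in the frame of mouth between 0.001 and 0.0075 m and angle between lid's own x axis and vertical below 0.05 rad and angle between the y axis of lid and the y axis of mould, either way round below 0.1 rad and contact force between lid and the fingers below 0.3 N and contact force between lid and the arm below 0.3 N and value of joint clamp above 0.6 rad), for 0.2 s.
At the end, for the whole second after the job is handed in: The lid is home on the mould, handle up: its centre within 8 mm of the opening's centre, level within 3 degrees, the underside of its plate within 3.5 mm of the rim, its length along the mould's within 6 degrees; the clamp is down to within 0.08 rad; all at rest (horizontal distance between lid and mouth below 0.008 m and z of lid in the frame of mouth between 0.001 and 0.0075 m and angle between lid's own x axis and vertical below 0.05 rad and angle between the y axis of lid and the y axis of mould, either way round below 0.1 rad and value of joint clamp below 0.08 rad and linear speed of lid below 0.02 m/s); the robot touches nothing.
It fails at once if the bottle or the tin is moved by more than 40 mm (distance of any of bottle, tin from where it was at the start of the episode above 0.04 m).
It also fails if it takes over 72 s, if anything falls off the work surface, if the arm or the gripper's body presses on something with over 40 N, if the wrist force passes 120 N, or if a joint passes its speed limit or range.

## Working session

There is one attempt and no reset: what is moved stays moved. The work goes in short steps, Python scripts to look and compute and a shell command to move; the robot and the scene stay as the last step left them, time stands still between calls to the robot, and variables do not carry over. Pictures are saved under pics/ and viewed, at most 10 in all, crops included, and the job is handed in when it is done.

```bash
mkdir -p pics; ls; cat > h.py <<'E'
import numpy as np, cv2
from workcell import status, optics, arm, finder
def cal(n):
    c=optics.get_calibration(n); f=192/np.tan(np.radians(c["vfov"])/2); return c,f,np.array(c["pose"])
def proj(n,P):
    c,f,T=cal(n); P=np.atleast_2d(P); q=(P-T[:3,3])@T[:3,:3]
    s=np.stack([q[:,0]/-q[:,2],-q[:,1]/-q[:,2]],1); r2=(s**2).sum(1,keepdims=True)
    return s*(1+c["k1"]*r2)*f+[c["cx"],c["cy"]]
def ray(n,px):
    c,f,T=cal(n); d=(np.array(px,float)-[c["cx"],c["cy"]])/f; s=d.copy()
    for _ in range(30): s=d/(1+c["k1"]*(s@s))
    v=T[:3,:3]@np.array([s[0],-s[1],-1]); return T[:3,3],v/np.linalg.norm(v)
def atz(n,px,z):
    o,v=ray(n,px); return o+v*(z-o[2])/v[2]
def tri(p1,p2,n1="side",n2="top"):
    a,u=ray(n1,p1); b,v=ray(n2,p2)
    t=np.linalg.lstsq(np.stack([u,-v],1),b-a,rcond=None)[0]
    A=a+u*t[0];B=b+v*t[1]; return (A+B)/2,np.linalg.norm(A-B)
E
python3 - <<'E'
from h import *
for n in("side","top"):
    im=optics.snapshot(n); cv2.imwrite(f"pics/{n}0.png",im[:,:,::-1]); print(n,np.round(cal(n)[2],3).tolist(),cal(n)[1])
    for q in("lid","lid_handle","rack","mould","mouth","clamp_bar","clamp_hinge","bottle","tin"):
        print(q,[(np.round(d["centre"],1).tolist(),round(d["score"],2)) for d in finder.place_of(q,n)][:4])
print(status.observe())
E
```

```text
pics
side [[0.904, 0.233, -0.358, 0.212], [-0.427, 0.505, -0.75, -0.614], [0.006, 0.831, 0.557, 0.604], [0.0, 0.0, 0.0, 1.0]] 365.60964091760366
lid [([131.2, 193.6], 0.67), ([201.6, 181.2], 0.62), ([218.6, 172.7], 0.46)]
lid_handle [([219.7, 172.7], 0.91), ([283.4, 148.6], 0.91)]
rack [([207.5, 200.4], 0.77)]
mould [([285.2, 312.5], 0.6)]
mouth [([288.4, 284.7], 0.66)]
clamp_bar [([269.6, 203.9], 0.61)]
clamp_hinge [([271.0, 232.2], 0.64), ([268.8, 201.7], 0.54)]
bottle [([313.5, 202.6], 0.58)]
tin [([345.1, 223.9], 0.84)]
top [[-0.013, 0.995, -0.099, 0.418], [-1.0, -0.015, -0.015, 0.037], [-0.016, 0.099, 0.995, 1.337], [0.0, 0.0, 0.0, 1.0]] 456.7270530804431
lid [([166.7, 109.8], 0.78), ([199.5, 213.6], 0.74)]
lid_handle [([204.2, 196.6], 0.96), ([185.2, 110.7], 0.71), ([177.2, 276.6], 0.64)]
rack [([203.6, 217.6], 0.75)]
mould [([353.2, 207.9], 0.73)]
mouth [([360.7, 208.8], 0.91), ([354.3, 207.2], 0.48)]
clamp_bar [([302.9, 190.4], 0.56)]
clamp_hinge [([312.1, 195.6], 0.67), ([296.4, 115.8], 0.49)]
bottle [([201.9, 198.2], 0.66), ([256.0, 120.8], 0.55)]
tin [([295.0, 115.6], 0.69)]
{'clock': 1.0, 'joint_positions': array([ 1.31760060e+00,  3.52985891e-01,  1.63340593e+00, -8.76281625e-06,
        1.15520604e+00, -2.37458310e-03]), 'joint_velocities': array([-8.26452595e-04,  1.69988382e-06,  8.57396887e-04, -7.58598133e-05,
       -9.19611991e-04, -3.31351006e-04]), 'joint_torque': array([-6.49192370e-04, -5.93764722e+01, -3.34573138e+01,  6.95301429e-02,
        1.57586049e-02,  3.40329518e-05]), 'position': array([0.15511145, 0.60544389, 0.21458925]), 'tcp_rot': array([ 3.64439767e-06,  1.25080336e-01,  9.92146617e-01, -3.08987635e-06]), 'contact_force': array([ 0.24401304, -0.46189165,  0.2398846 ]), 'moment': array([ 0.03388349, -0.04340029,  0.02467085]), 'finger_force': 0.0, 'opening': 0.09185796635313541}
```

```bash
python3 -c "
import cv2,numpy as np
cv2.imwrite('pics/both0.png',cv2.resize(np.vstack([cv2.imread('pics/side0.png'),cv2.imread('pics/top0.png')]),(400,600)))"
```

```text
(no output)
```

View pics/side0.png

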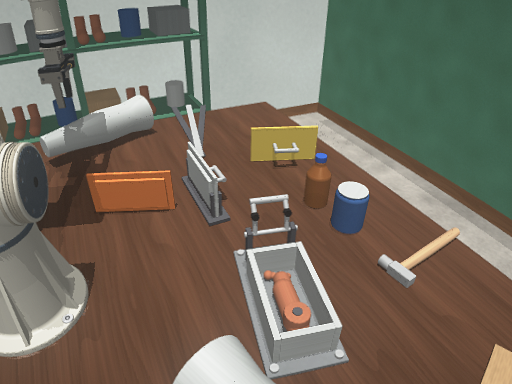

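View pics/top0.png

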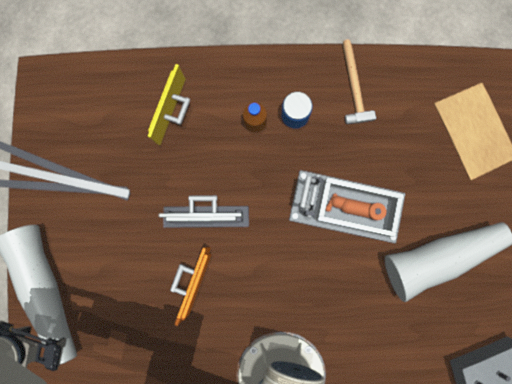

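Side view: the grey lid stands in the rack at about (205,180) with its handle at (220,173). The orange and yellow look-alikes are at (131,193) and (284,145). The mould is at (288,300), with the clamp up at (270,205). In the top view the lid handle is at (204,197), facing world +x. The mould is at (355,208), and a white pole ends near (128,193).

```bash
python3 - <<'E'
from h import *
S=dict(handle=((219.7,172.7),(204.2,196.6)),rack=((207.5,200.4),(203.6,217.6)),mouth=((288.4,284.7),(360.7,208.8)),bar=((269.6,203.9),(302.9,190.4)),hinge=((271,232.2),(312.1,195.6)))
for k,(a,b) in S.items():
    p,e=tri(a,b); print(k,p.round(4),round(e,4))
print("handle@.072",atz("top",(204.2,196.6),.072),atz("side",(219.7,172.7),.072))
print("mouth@.08",atz("top",(360.7,208.8),.08),atz("side",(288.4,284.7),.08))
print("lid top edge ends @.132",atz("top",(160,215),.132),atz("top",(241,216),.132))
print("pole tip",tri((203,152),(128,193)),[atz("top",(128,193),z).round(3) for z in(0,.2,.4)])
a=cv2.imread("pics/top0.png"); 
def up(im,x,y,w,h,s): return cv2.resize(im[y:y+h,x:x+w],None,fx=s,fy=s,interpolation=cv2.INTER_CUBIC)
cv2.imwrite("pics/topz.png",up(a,150,160,266,100,3))
cv2.imwrite("pics/sidez.png",up(cv2.imread("pics/side0.png"),160,90,200,290,2))
E
```

```text
handle [0.5182 0.2071 0.0755] 0.0029
rack [ 0.4713  0.2183 -0.0133] 0.015
mouth [ 0.4802 -0.2278  0.0796] 0.0032
bar [ 0.5269 -0.0623  0.1432] 0.0007
hinge [ 0.5171 -0.0917  0.0901] 0.0007
handle@.072 [0.5198062  0.20715304 0.072     ] [0.51880131 0.21301987 0.072     ]
mouth@.08 [ 0.47877101 -0.22696792  0.08      ] [ 0.48154391 -0.2286414   0.08      ]
lid top edge ends @.132 [0.46731084 0.31825254 0.132     ] [0.46223303 0.10166036 0.132     ]
pole tip (array([0.54123605, 0.43895255, 0.02357713]), np.float64(0.008244022335950587)) [array([0.539, 0.447, 0.   ]), array([0.521, 0.386, 0.2  ]), array([0.503, 0.325, 0.4  ])]
```

View pics/topz.png

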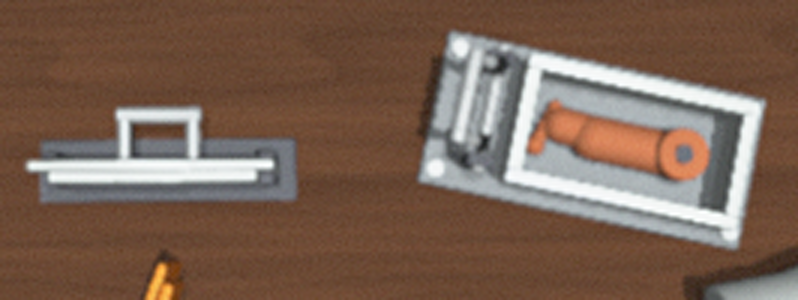

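View pics/sidez.png

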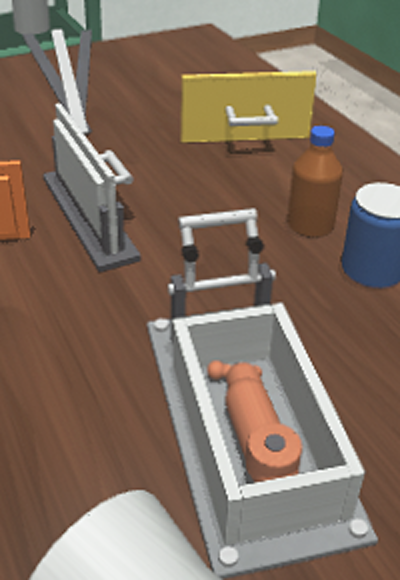

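The crops show the lid turned about 1.3° from world y, with its handle bar at about (0.516, 0.210, 0.072). The top-view bar ends are at pixels (189,197) and (217,198). The tool only points down, so my plan is to grip the bar by its two ends. Once the lid is lifted clear of the rack, it should swing handle-up under its own weight.

```bash
python3 -m crank '[[[7.22,-7.91,0],2.2,1],[[7.22,-7.91,0],2.2,1],[[7.22,-7.91,0],2.2,1],[[7.22,-7.91,0],2.2,1],[[7.22,-7.91,0],2.2,1],[[7.22,-7.91,0],2.2,1],[[7.22,-7.91,0],2.2,1],[[7.22,-7.91,0],2.2,1],[[7.22,-7.91,0],2.2,1],[[7.22,-7.91,0],2.2,1],[[7.22,-7.91,0],2.2,1],[[7.22,-7.91,0],2.2,1]]' 15; python3 -m crank '[[[0,0,0],0,1],[[0,0,0],0,1]]'; python3 - <<'E'
from h import *
P=status.observe(); print(P["position"])
a=[]
for n in("side","top"):
    im=optics.snapshot(n); a.append(im[:,:,::-1]); print([(np.round(d["centre"],1),d["score"]) for d in finder.place_of("lid_handle",n)])
s=cv2.resize(a[0][100:250,130:330],None,fx=3,fy=3); t=cv2.resize(a[1][130:280,100:300],None,fx=3,fy=3)
cv2.imwrite("pics/a1.png",s)
E
```

```text
clock: 2.2
position: [0.5187, 0.207, 0.2147]
tcp_rot: [0.001, 0.012, 1.0, -0.0]
contact_force: [0.3, 0.0, 0.2]
opening: 0.0918
finger_force: 0.0
clock: 2.4
position: [0.5153, 0.2107, 0.2145]
tcp_rot: [-0.0, 0.01, 1.0, 0.0]
contact_force: [0.3, -0.1, -0.5]
opening: 0.0917
finger_force: 0.0
[0.5153133  0.21068231 0.21450391]
[(array([220. , 171.1]), 0.76)]
[(array([184.9, 108.8]), 0.87), (array([201.9, 200.2]), 0.74)]
```

View pics/a1.png

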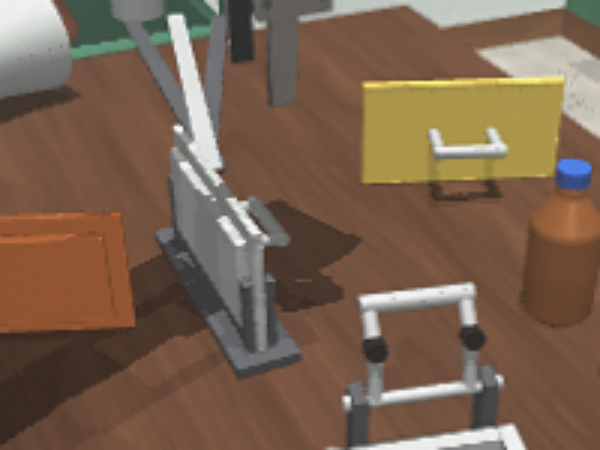

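The crop shows the open fingertips above the handle bar, at about (210,117) and (225,134) in the full side image. The bar runs at about (212–225, 168–180) and the slot is clear. I'll descend now.

```bash
python3 -m crank '[[[0,0,-0.5],0,1],[[0,0,-1],0,1],[[0,0,-1.5],0,1],[[0,0,-2],0,1],[[0,0,-2.4],0,1],[[0,0,-2.7],0,1],[[0,0,-2.9],0,1],[[0,0,-3.1],0,1],[[0,0,-3.23],0,1],[[0,0,-3.23],0,1]]'; python3 - <<'E'
from h import *
a=[optics.snapshot(n)[:,:,::-1] for n in("side","top")]
s=cv2.resize(a[0][100:250,150:290],(560,600)); 
cv2.imwrite("pics/a2.png",s)
E
```

```text
clock: 3.6
position: [0.5157, 0.2099, 0.0525]
tcp_rot: [-0.0, 0.01, 1.0, -0.0]
contact_force: [0.2, -1.3, -0.9]
opening: 0.0921
finger_force: 0.0
```

View pics/a2.png

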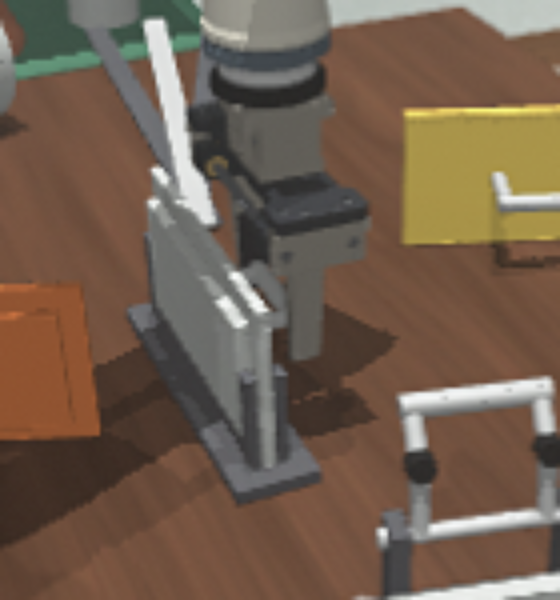

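The crop shows the right finger at about (226,185) in the full image, beside the bar end, with the gripper body clear of the lid. I'll close gently and check.

```bash
python3 -m crank '[[[0,0,0],0,-0.2],[[0,0,0],0,0.5],[[0,0,0],0,0.5],[[0,0,0],0,0.5],[[0,0,0],0,0.5],[[0,0,0],0,0.5],[[0,0,0],0,0.5],[[0,0,0],0,0.5]]' 15
```

```text
clock: 4.5
position: [0.5176, 0.213, 0.0539]
tcp_rot: [0.002, 0.011, 1.0, 0.002]
contact_force: [0.6, 16.6, -5.1]
opening: 0.0776
finger_force: 15.0
```

```bash
python3 -m crank '[[[0,0.06,0],0,0.5],[[0,0.08,0],0,0.5],[[0,0.1,0],0,0.5],[[0,0.1,0],0,0.5]]'; python3 -m crank '[[[0,0.1,0.1],0,0.5],[[0,0.1,0.2],0,0.5],[[0,0.1,0.3],0,0.5],[[0,0.1,0.4],0,0.5],[[0,0.1,0.4],0,0.5]]'
```

```text
clock: 4.9
position: [0.5175, 0.2133, 0.0537]
tcp_rot: [0.001, 0.009, 1.0, -0.001]
contact_force: [5.3, -12.2, 0.0]
opening: 0.0777
finger_force: 15.0
clock: 5.4
position: [0.5113, 0.2141, 0.07]
tcp_rot: [-0.005, 0.01, 1.0, -0.005]
contact_force: [-1.1, -24.5, -15.7]
opening: 0.0776
finger_force: 15.0
```

I added the y offset twice, because each row is relative to the commanded pose. Correcting that now.

```bash
python3 -m crank '[[[0,-0.08,0],0,0.5],[[0,-0.14,0],0,0.5],[[0,-0.14,0],0,0.5],[[0,-0.14,0],0,0.5],[[0,-0.14,0],0,0.5]]'; python3 - <<'E'
from h import *
a=[optics.snapshot(n)[:,:,::-1] for n in("side","top")]
s=cv2.resize(a[0][120:250,150:290],(420,390)); t=cv2.resize(a[1][150:280,130:270],(420,390))
cv2.imwrite("pics/a3.png",np.hstack([s,t])[:, :800])
E
```

```text
clock: 5.9
position: [0.512, 0.2137, 0.0707]
tcp_rot: [-0.004, 0.011, 1.0, 0.0]
contact_force: [-6.2, 11.6, -21.8]
opening: 0.0776
finger_force: 15.0
```

View pics/a3.png

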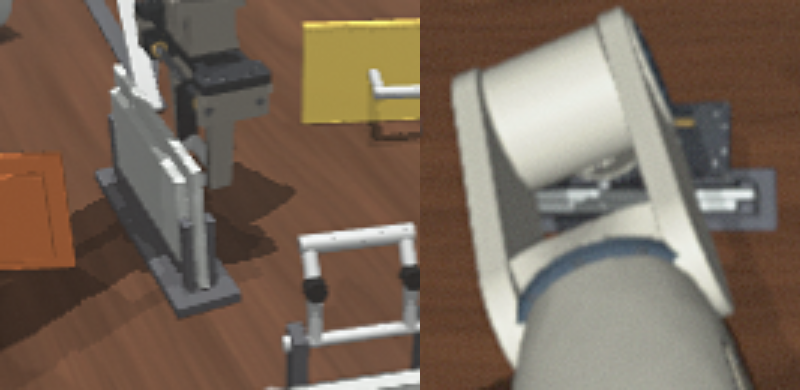

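The lid is rising in the slot and still upright. I'll continue lifting with small corrections.

```bash
python3 -m crank '[[[-0.04,0.05,0.1],0,0.5],[[-0.06,0.05,0.2],0,0.5],[[-0.06,0.05,0.3],0,0.5],[[-0.06,0.05,0.4],0,0.5],[[-0.06,0.05,0.5],0,0.5],[[-0.06,0.05,0.5],0,0.5]]'; python3 -c "
from h import *
print(status.observe()['joint_positions'])
for n in('side','top'):
  optics.snapshot(n); print([(np.round(d['centre'],1),round(d['score'],2)) for d in finder.place_of('lid',n)],[(np.round(d['centre'],1),round(d['score'],2)) for d in finder.place_of('lid_handle',n)])"
```

```text
clock: 6.6
position: [0.5143, 0.2159, 0.0996]
tcp_rot: [0.001, 0.01, 1.0, 0.001]
contact_force: [0.1, 0.8, -0.4]
opening: 0.069
finger_force: 0.0
[ 3.94795293e-01  3.86572242e-01  1.87824149e+00  8.70367596e-05
  8.73889431e-01 -1.15555710e+00]
[(array([130.9, 191.9]), 0.67), (array([284.3, 140.6]), 0.65), (array([201.9, 178.2]), 0.59), (array([270.4, 231.3]), 0.57)] [(array([218.7, 173.4]), 0.65), (array([284.1, 151.2]), 0.64)]
[(array([164.4, 104.4]), 0.9), (array([200.9, 217.6]), 0.61)] [(array([183.7, 108.2]), 0.79)]
```

The lid wedged in the slot and slid out of the grip, because pulling from 49 mm off its plane makes it bind like a drawer. New plan: grip the top edge across its thickness and lift straight out. Then stand the lid in free space and tip it toward −x, which leaves the handle up.

```bash
python3 -m crank '[[[0,0,0],0,1],[[0,0,0],0,1],[[0,0,0.5],0,1],[[0,0,1],0,1],[[0,0,2],0,1],[[0,0,3],0,1],[[0,0,3],0,1]]'; python3 -m crank '[[[0,0,0],-1.4,1],[[0,0,0],-2.8,1],[[-0.2,0,0],-4.2,1],[[-0.4,0,0],-5.6,1],[[-0.6,0,0],-7,1],[[-0.8,0,0],-8.4,1],[[-1,0,0],-9.8,1],[[-1,0,0],-11.2,1],[[-1,0,0],-12.6,1],[[-1,0,0],-14,1],[[-1,0,0],-15,1],[[-1,0,0],-15,1]]'; python3 - <<'E'
from h import *
s=status.observe(); print(s["position"],s["joint_positions"].round(2))
a=[optics.snapshot(n)[:,:,::-1] for n in("side","top")]
for n in("side","top"): print([(np.round(d['centre'],1),round(d['score'],2)) for d in finder.place_of('lid_handle',n)])
print(tri((345.1,223.9),(295,115.6)),[atz("top",(256,125),0)])
s=cv2.resize(a[0][120:250,150:290],(400,371)); t=cv2.resize(a[1][150:280,130:270],(400,371))
cv2.imwrite("pics/a4.png",np.hstack([s,t]))
E
```

```text
clock: 7.6
position: [0.5165, 0.2169, 0.2549]
tcp_rot: [0.005, 0.01, 1.0, 0.002]
contact_force: [0.4, -0.6, 0.1]
opening: 0.0922
finger_force: 0.0
clock: 8.8
position: [0.4628, 0.2153, 0.2474]
tcp_rot: [-0.0, 0.715, 0.699, -0.0]
contact_force: [0.4, 0.3, -0.9]
opening: 0.0917
finger_force: 0.0
[0.46283754 0.21532247 0.24740264] [0.43 0.14 1.84 0.   1.16 0.45]
[(array([283. , 150.4]), 0.8), (array([218.4, 174.6]), 0.58)]
[(array([200.7, 196.9]), 0.94), (array([183.1, 111.1]), 0.77), (array([179. , 275.8]), 0.75)]
(array([ 0.76411627, -0.05544022,  0.0009375 ]), np.float64(0.002294735257376728)) [array([0.73821535, 0.06128194, 0.        ])]
```

View pics/a4.png

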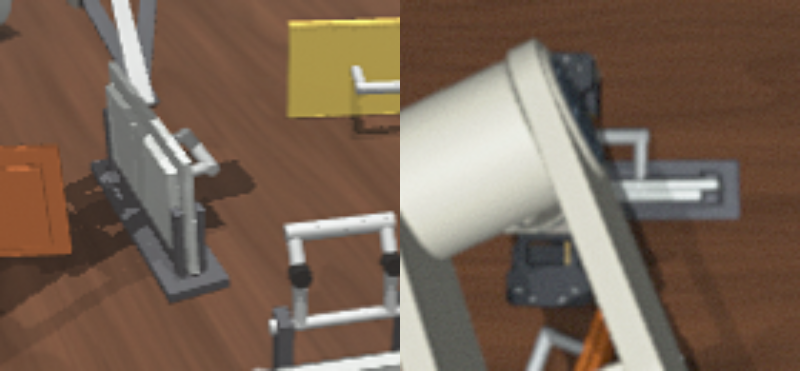

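The lid sits upright in the rack again, with its handle at (218,174) in the side image, and the gripper is above it and turned across the plate. I'll descend and grip the top edge.

```bash
python3 -m crank '[[[0.03,0,-0.7],0,1],[[0.03,0,-1.4],0,1],[[0.03,0,-2],0,1],[[0.03,0,-2.4],0,1],[[0.03,0,-2.7],0,1],[[0.03,0,-2.95],0,1],[[0.03,0,-2.95],0,1],[[0.03,0,-2.95],0,-0.4],[[0.03,0,-2.95],0,-0.4],[[0.03,0,-2.95],0,-0.7],[[0.03,0,-2.95],0,-0.7]]' 10; python3 -m crank '[[[0,0,0],0,-0.85],[[0,0,0],0,-0.85],[[0,0,0],0,-1],[[0,0,0],0,-1],[[0,0,0],0,-1],[[0,0,0],0,-1]]' 10
```

```text
clock: 10.1
position: [0.465, 0.2156, 0.1012]
tcp_rot: [0.0, 0.714, 0.7, 0.001]
contact_force: [0.4, -1.4, -0.5]
opening: 0.0617
finger_force: 0.0
clock: 10.7
position: [0.4637, 0.2154, 0.1005]
tcp_rot: [-0.001, 0.714, 0.7, -0.001]
contact_force: [-3.7, 0.7, 2.5]
opening: 0.0182
finger_force: 10.0
```

The opening of 18 mm equals plate plus plug, so that is a sound parallel grip. I'll grip harder and lift.

```bash
python3 -m crank '[[[0,0,0],0,-1],[[0,0,0],0,-1],[[0,0,0.1],0,-1],[[0,0,0.2],0,-1],[[0,0,0.4],0,-1],[[0,0,0.6],0,-1],[[0,0,0.8],0,-1],[[0,0,1],0,-1],[[0,0,1],0,-1]]' 45; python3 -m crank '[[[0,0,0.3],0,-1],[[0,0,0.6],0,-1],[[0,0,0.9],0,-1],[[0,0,1.1],0,-1],[[0,0,1.1],0,-1]]'
```

```text
clock: 11.6
position: [0.4646, 0.2154, 0.1528]
tcp_rot: [0.0, 0.714, 0.7, 0.0]
contact_force: [-6.2, 0.1, -4.9]
opening: 0.0174
finger_force: 45.0
clock: 12.1
position: [0.4666, 0.2159, 0.2082]
tcp_rot: [0.001, 0.714, 0.7, 0.002]
contact_force: [1.3, -0.1, -6.2]
opening: 0.0178
finger_force: 44.9
```

```bash
python3 -m crank '[[[-0.2,-0.5,0],0,-1],[[-0.4,-1.1,0],0,-1],[[-0.6,-1.8,0],0,-1],[[-0.8,-2.5,0],0,-1],[[-0.9,-3.1,0],0,-1],[[-0.9,-3.6,0],0,-1],[[-0.9,-3.7,0],0,-1],[[-0.9,-3.7,0],0,-1]]'; python3 -m crank '[[[0,0,-0.4],0,-1],[[0,0,-0.8],0,-1],[[0,0,-1.2],0,-1],[[0,0,-1.6],0,-1],[[0,0,-1.9],0,-1],[[0,0,-2.1],0,-1],[[0,0,-2.2],0,-1],[[0,0,-2.25],0,-1],[[0,0,-2.25],0,-1],[[0,0,-2.25],0,-1]]'; python3 - <<'E'
from h import *
print(status.observe()["position"])
a=[optics.snapshot(n)[:,:,::-1] for n in("side","top")]
cv2.imwrite("pics/a5.png",np.hstack([cv2.resize(a[0][120:320,130:330],(400,400)),cv2.resize(a[1][150:350,180:380],(400,400))]))
E
```

```text
clock: 12.9
position: [0.4198, 0.0298, 0.2056]
tcp_rot: [0.0, 0.715, 0.699, 0.0]
contact_force: [0.7, 1.0, -6.1]
opening: 0.0176
finger_force: 45.0
clock: 13.9
position: [0.4201, 0.0305, 0.0936]
tcp_rot: [0.0, 0.714, 0.7, 0.0]
contact_force: [-0.6, -0.0, -5.7]
opening: 0.0177
finger_force: 45.0
[0.42009711 0.03054566 0.09360216]
```

View pics/a5.png

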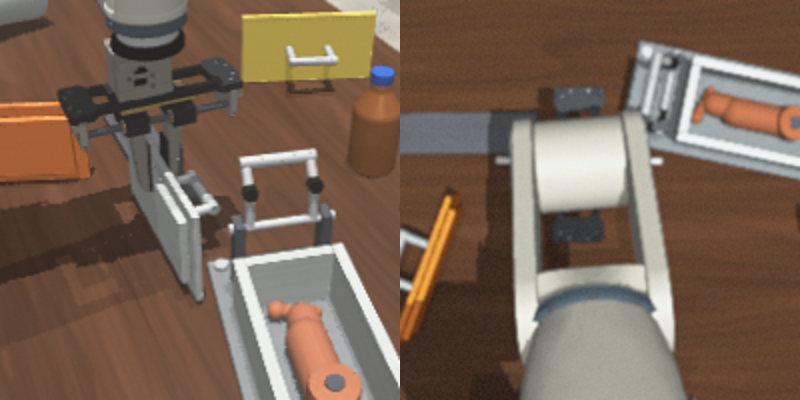

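The lid hangs upright just above the bench, with its lower right end at about (229,267) in the side image, clear of the mould base. I'll touch down slowly.

```bash
python3 -m crank '[[[0,0,-0.05],0,-1],[[0,0,-0.09],0,-1],[[0,0,-0.09],0,-1],[[0,0,-0.09],0,-1]]' ; python3 -m crank '[[[0,0,-0.03],0,-1],[[0,0,-0.03],0,-1],[[0,0,-0.03],0,-1]]'
```

```text
clock: 14.4
position: [0.4196, 0.0305, 0.0885]
tcp_rot: [-0.0, 0.714, 0.7, -0.0]
contact_force: [0.5, 0.3, -6.2]
opening: 0.0176
finger_force: 45.0
clock: 14.7
position: [0.42, 0.0301, 0.0876]
tcp_rot: [0.001, 0.714, 0.7, 0.0]
contact_force: [-1.9, -5.7, 6.0]
opening: 0.0176
finger_force: 45.0
```

```bash
python3 -m crank '[[[0,0,0.02],0,-0.4],[[0,0,0.02],0,-0.13],[[0,0,0.02],0,-0.13],[[0,0,0.1],0,-0.13],[[0,0,0.2],0,-0.13],[[0,0,0.2],0,-0.13]]'; python3 -m crank '[[[-0.1,0,0],0,-0.13],[[-0.2,0,0],0,-0.13],[[-0.3,0,0],0,-0.13],[[-0.4,0,0],0,-0.13],[[-0.5,0,0],0,-0.13],[[-0.6,0,0],0,-0.13],[[-0.6,0,0],0,-0.13]]';  python3 - <<'E'
from h import *
a=[optics.snapshot(n)[:,:,::-1] for n in("side","top")]
cv2.imwrite("pics/a6.png",cv2.resize(a[0][120:320,130:330],(600,600)))
E
```

```text
clock: 15.3
position: [0.4202, 0.0305, 0.0978]
tcp_rot: [0.0, 0.714, 0.7, 0.0]
contact_force: [0.1, -0.5, -0.3]
opening: 0.0395
finger_force: 0.0
clock: 16.0
position: [0.3883, 0.0304, 0.0969]
tcp_rot: [-0.0, 0.714, 0.7, -0.001]
contact_force: [-1.6, 0.2, 1.0]
opening: 0.0402
finger_force: 0.9
```

View pics/a6.png

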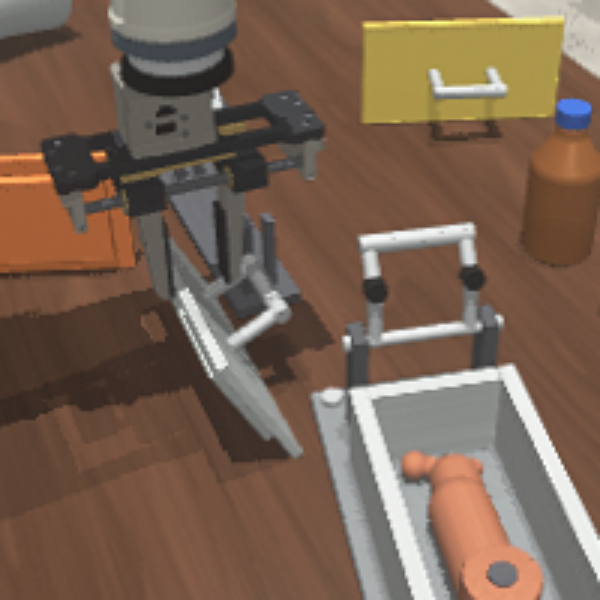

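The lid leans plug-side down on the −x finger, with its handle at about (225,222) in the full side image, above the plate. Moving further −x will let it slip under the fingertip and drop flat.

```bash
python3 -m crank '[[[-0.15,0,0],0,-0.13],[[-0.3,0,0],0,-0.13],[[-0.45,0,0],0,-0.13],[[-0.6,0,0],0,-0.13],[[-0.75,0,0],0,-0.13],[[-0.9,0,0],0,-0.13],[[-1.05,0,0],0,-0.13],[[-1.1,0,0],0,-0.13],[[-1.1,0,0],0,-0.13],[[-1.1,0,0],0,-0.13]]'; python3 -m crank '[[[0,0,0.5],0,0],[[0,0,1],0,0],[[0,0,1.5],0,1],[[0,0,2],0,1],[[0.5,0,2.5],0,1],[[1,1,3],0,1],[[1,2,3],0,1],[[1,3,3],0,1],[[1,4,3],0,1],[[1,5,3],0,1],[[1,5,3],0,1]]'; cat > m.py <<'E'
from h import *
for n in("side","top"):
    optics.snapshot(n)
    for q in("lid","lid_handle"):
        for d in finder.place_of(q,n):
            c=d["centre"]; print(n,q,np.round(c,1),round(d["score"],2),"@z",atz(n,c,.014 if q=="lid" else .063).round(4))
    for d in finder.cut_out("lid",n): print(n,"mask",d["centre"],d["pixels"].sum(),round(d["score"],2),[atz(n,p,.018).round(3).tolist() for p in cv2.boxPoints(cv2.minAreaRect(np.argwhere(d["pixels"])[:,::-1].astype(np.float32)))])
E
python3 m.py
```

```text
clock: 17.1
position: [0.335, 0.0305, 0.0972]
tcp_rot: [0.0, 0.714, 0.7, 0.0]
contact_force: [0.1, -0.1, -0.3]
opening: 0.0396
finger_force: 0.0
clock: 18.2
position: [0.3847, 0.2851, 0.2471]
tcp_rot: [-0.0, 0.713, 0.701, 0.001]
contact_force: [0.7, -0.1, 0.7]
opening: 0.0917
finger_force: 0.0
side lid [281.5 140.8] 0.67 @z [0.839  0.4181 0.014 ]
side lid [183.1 246.6] 0.66 @z [0.3494 0.0263 0.014 ]
side lid_handle [182.5 229.3] 0.93 @z [0.3539 0.0297 0.063 ]
side lid_handle [286.6 150.9] 0.73 @z [0.7658 0.2628 0.063 ]
side mask [281.1, 141.0] 2169 0.96 [[0.782, 0.566, 0.018], [1.035, 0.477, 0.018], [0.881, 0.246, 0.018], [0.671, 0.325, 0.018]]
side mask [131.4, 190.3] 3277 0.86 [[0.165, 0.481, 0.018], [0.424, 0.376, 0.018], [0.369, 0.168, 0.018], [0.15, 0.255, 0.018]]
side mask [186.8, 251.4] 3373 0.85 [[0.293, 0.135, 0.018], [0.443, 0.157, 0.018], [0.41, -0.088, 0.018], [0.289, -0.093, 0.018]]
side mask [286.2, 304.3] 11191 0.48 [[0.487, 0.129, 0.018], [0.749, 0.127, 0.018], [0.522, -0.381, 0.018], [0.374, -0.353, 0.018]]
top lid [268.6 254.7] 0.95 @z [0.354  0.0297 0.014 ]
top lid [192.9 282.8] 0.94 @z [0.2748 0.2495 0.014 ]
top lid [167.  105.8] 0.69 @z [0.8002 0.3285 0.014 ]
top lid_handle [176.6 279.5] 0.94 @z [0.2893 0.2875 0.063 ]
top lid_handle [182.5 110.2] 0.85 @z [0.7715 0.2719 0.063 ]
top lid_handle [265.9 257.2] 0.63 @z [0.3495 0.0375 0.063 ]
top mask [196.9, 270.9] 550 0.93 [[0.262, 0.312, 0.018], [0.397, 0.257, 0.018], [0.37, 0.189, 0.018], [0.235, 0.244, 0.018]]
top mask [268.5, 254.9] 3242 0.87 [[0.415, 0.14, 0.018], [0.412, -0.085, 0.018], [0.291, -0.082, 0.018], [0.294, 0.141, 0.018]]
top mask [169.7, 106.3] 1426 0.65 [[0.703, 0.395, 0.018], [0.933, 0.312, 0.018], [0.897, 0.23, 0.018], [0.67, 0.314, 0.018]]
```

The lid lies flat with its handle up at about (0.353, 0.030). Both cameras agree, and the mask measures 225 × 121 mm. Next I'll go above the handle and measure the mould rim more precisely.

```bash
python3 -m crank '[[[0,-1,0],0,1],[[0,-2,0],0,1],[[-0.3,-3,0],0,1],[[-0.62,-4,0],0,1],[[-0.62,-5.1,0],0,1],[[-0.62,-5.1,0],0,1],[[-0.62,-5.1,-1],0,1],[[-0.62,-5.1,-1.5],0,1],[[-0.62,-5.1,-1.5],0,1]]'; cat > mould.py <<'E'
from h import *
im=optics.snapshot("top"); print([(np.round(d["centre"],1),round(d["score"],2),atz("top",d["centre"],.08).round(4)) for d in finder.place_of("mouth","top")])
m=(im.min(2)>185).astype(np.uint8); n,l,st,ce=cv2.connectedComponentsWithStats(m)
for i in range(1,n):
    if st[i,4]>150 and 290<ce[i][0]<420 and 150<ce[i][1]<260:
        r=cv2.minAreaRect(np.argwhere(l==i)[:,::-1].astype(np.float32)); B=np.array([atz("top",p,.08) for p in cv2.boxPoints(r)])
        print(st[i],r,B.mean(0).round(4),B[:,:2].round(4).tolist(),np.linalg.norm(np.diff(B,axis=0),axis=1).round(3))
optics.snapshot("side"); print([(np.round(d["centre"],1),round(d["score"],2),atz("side",d["centre"],.08).round(4)) for d in finder.place_of("mouth","side")])
for q in("clamp_bar","clamp_hinge"):
    print(q,[[ (np.round(d["centre"],1),round(d["score"],2)) for d in finder.place_of(q,n)][:2] for n in("side","top")])
E
python3 mould.py
```

```text
clock: 19.5
position: [0.3512, 0.0249, 0.1698]
tcp_rot: [-0.002, 0.715, 0.699, -0.002]
contact_force: [0.3, 0.4, -0.9]
opening: 0.0916
finger_force: 0.0
[(array([358.7, 208.5]), 0.78, array([ 0.4797, -0.2214,  0.08  ]))]
[ 319  178   85   62 1063] ((360.8352355957031, 208.2793426513672), (79.69012451171875, 46.73480987548828), 12.652555465698242) [ 0.4803 -0.2285  0.08  ] [[0.4436, -0.1039], [0.5694, -0.1356], [0.5173, -0.3542], [0.3909, -0.3201]] [0.13  0.225 0.131]
[284 234  24  10 188] ((295.5, 238.5), (9.0, 23.0), 90.0) [ 0.4003 -0.0444  0.08  ] [[0.4131, -0.013], [0.4121, -0.0762], [0.3874, -0.0757], [0.3885, -0.0126]] [0.063 0.025 0.063]
[(array([288.4, 282.3]), 0.62, array([ 0.4845, -0.2235,  0.08  ]))]
clamp_bar [[(array([269.2, 201.8]), 0.58)], [(array([305. , 189.3]), 0.66), (array([360.1, 209.3]), 0.43)]]
clamp_hinge [[(array([271.2, 232.1]), 0.84)], [(array([313.8, 197. ]), 0.92)]]
```

```bash
python3 -m crank '[[[0.03,0.05,-0.6],0,1],[[0.03,0.05,-1.2],0,1],[[0.03,0.05,-1.7],0,1],[[0.03,0.05,-2.1],0,1],[[0.03,0.05,-2.35],0,1],[[0.03,0.05,-2.5],0,1],[[0.03,0.05,-2.5],0,1],[[0.03,0.05,-2.5],0,0]]' 10;python3 -m crank '[[[0,0,0],0,0],[[0,0,0],0,0],[[0,0,0],0,-0.5],[[0,0,0],0,-0.5],[[0,0,0],0,-1],[[0,0,0],0,-1],[[0,0,0],0,-1],[[0,0,0],0,-1]]' 10; cat > fit.py <<'E'
from h import *
from scipy.optimize import minimize
def rect(a,b,k=40):
    t=np.linspace(-1,1,k); o=np.ones(k)
    return np.vstack([np.c_[t*a,o*b],np.c_[t*a,-o*b],np.c_[o*a,t*b],np.c_[-o*a,t*b]])
M=np.vstack([rect(.06,.11),rect(.048,.098)])
def W(p):
    c,s=np.cos(p[2]),np.sin(p[2]); return np.c_[p[0]+M[:,0]*c-M[:,1]*s,p[1]+M[:,0]*s+M[:,1]*c,np.full(len(M),.08)]
D={}
for n in("side","top"):
    g=cv2.resize(cv2.cvtColor(optics.snapshot(n),cv2.COLOR_RGB2GRAY),None,fx=3,fy=3,interpolation=cv2.INTER_CUBIC)
    D[n]=cv2.distanceTransform(255-cv2.Canny(cv2.GaussianBlur(g,(0,0),2),25,60),cv2.DIST_L2,5)/3
def cost(p,ns):
    r=0
    for n in ns:
        u=(proj(n,W(p))*3+1).astype(np.float32); v=cv2.remap(D[n],u[None,:,0],u[None,:,1],cv2.INTER_LINEAR)[0]
        r+=np.minimum(v,3).mean()
    return r
for ns in(["side"],["top"],["side","top"]):
    b=min((minimize(cost,[.481+i,-.2265+j,-.236],args=(ns,),method="Nelder-Mead",options=dict(initial_simplex=[[.481+i,-.2265+j,-.236],[.485+i,-.2265+j,-.236],[.481+i,-.2225+j,-.236],[.481+i,-.2265+j,-.21]])) for i in(-.004,.004) for j in(-.004,.004)),key=lambda r:r.fun)
    print(ns,b.x.round(4),np.degrees(b.x[2]).round(2),round(b.fun,3))
E
python3 fit.py
```

```text
clock: 20.7
position: [0.3555, 0.028, 0.0475]
tcp_rot: [0.0, 0.714, 0.7, 0.0]
contact_force: [0.5, 0.7, -0.4]
opening: 0.0862
finger_force: 0.0
clock: 21.5
position: [0.3551, 0.0279, 0.0471]
tcp_rot: [-0.0, 0.714, 0.7, -0.0]
contact_force: [-0.5, -1.1, -0.4]
opening: 0.022
finger_force: 0.0
['side'] [ 0.4838 -0.2276 -0.2296] -13.16 0.152
['top'] [ 0.4847 -0.2281 -0.2278] -13.05 0.452
['side', 'top'] [ 0.484  -0.2277 -0.2297] -13.16 0.655
```

```bash
python3 -m crank '[[[0,0,0],0,-1],[[0,0,0],0,-1],[[0,0,0],0,-1],[[0,0,0],0,-1]]' 10; python3 -m crank '[[[0,0,0],0,-1],[[0,0,0],0,-1],[[0,0,0.1],0,-1],[[0,0,0.3],0,-1],[[0,0,0.6],0,-1],[[0,0,1],0,-1],[[0,0,1.4],0,-1],[[0,0,1.9],0,-1],[[0,0,2.4],0,-1],[[0,0,2.6],0,-1],[[0,0,2.6],0,-1]]' 50; python3 m.py | grep -v "mask\|side lid "; python3 -c "
from h import *
s=status.observe();print(s['position'],s['tcp_rot'],s['joint_positions'].round(2))"
```

```text
clock: 22.0
position: [0.354, 0.0279, 0.0469]
tcp_rot: [-0.001, 0.714, 0.7, -0.001]
contact_force: [-6.3, 1.5, 3.0]
opening: 0.0137
finger_force: 10.0
clock: 23.1
position: [0.3563, 0.028, 0.1781]
tcp_rot: [0.001, 0.714, 0.7, 0.001]
contact_force: [-0.7, -0.2, -6.1]
opening: 0.0123
finger_force: 50.0
side lid_handle [284.  150.9] 0.96 @z [0.7583 0.2663 0.063 ]
side lid_handle [177.6 181.1] 0.94 @z [0.4018 0.2343 0.063 ]
top lid [166.4 105.4] 0.94 @z [0.8015 0.3303 0.014 ]
top lid [191.3 283.1] 0.61 @z [0.274  0.2541 0.014 ]
top lid_handle [184.  106.4] 0.97 @z [0.7828 0.2677 0.063 ]
top lid_handle [178.1 279.1] 0.55 @z [0.2904 0.2832 0.063 ]
[0.35469563 0.02791931 0.17640568] [-4.68671479e-04  7.14290648e-01  6.99848804e-01 -5.49172477e-04] [ 0.07 -0.03  2.2   0.    0.98  0.09]
```

The lid hangs by its handle and the wrist reads 6.1 N, its weight. The edge fit puts the mould at (0.484, −0.2277) with yaw −13.1°, and both cameras agree within 1 mm. I'll carry the lid above clamp height.

```bash
python3 -m crank '[[[0,0,0.5],0,-1],[[0,0,1.1],0,-1],[[0,0,1.64],0,-1],[[0.2,-0.4,1.64],-0.2,-1],[[0.5,-1,1.64],-0.5,-1],[[0.8,-1.6,1.64],-0.8,-1],[[1.2,-2.4,1.64],-1.1,-1],[[1.6,-3.2,1.64],-1.4,-1],[[2,-4,1.64],-1.7,-1],[[2.3,-4.6,1.64],-2,-1],[[2.5,-5,1.64],-2,-1],[[2.58,-5.13,1.64],-2,-1]]'; python3 -m crank '[[[0,0,0],0,-1],[[0,0,0],0,-1],[[0,0,0],0,-1]]'; cat > lidm.py <<'E'
from h import *
s=status.observe(); print(s["position"].round(4),s["tcp_rot"].round(3)); Z=s["position"][2]
for n in("side","top"):
    optics.snapshot(n)
    for q,h in(("lid",-.033),("lid_handle",.016)):
        for d in finder.place_of(q,n):
            p=atz(n,d["centre"],Z+h)
            if np.linalg.norm(p[:2]-s["position"][:2])<.06: print(n,q,p.round(4),round(d["score"],2))
    for d in finder.cut_out("lid",n):
        p=atz(n,d["centre"],Z-.03)
        if np.linalg.norm(p[:2]-s["position"][:2])<.06: print(n,"mask",[atz(n,p,Z-.029).round(3).tolist() for p in cv2.boxPoints(cv2.minAreaRect(np.argwhere(d["pixels"])[:,::-1].astype(np.float32)))])
E
python3 lidm.py
```

```text
clock: 24.7
position: [0.4847, -0.2306, 0.2581]
tcp_rot: [-0.0, 0.784, 0.621, -0.0]
contact_force: [0.4, -0.1, -5.9]
opening: 0.0125
finger_force: 50.0
clock: 25.0
position: [0.4836, -0.2274, 0.259]
tcp_rot: [-0.0, 0.783, 0.622, -0.0]
contact_force: [0.0, 0.1, -6.2]
opening: 0.0128
finger_force: 50.0
[ 0.4836 -0.2274  0.259 ] [-0.     0.783  0.622 -0.   ]
side lid [ 0.4796 -0.231   0.226 ] 0.83
side lid_handle [ 0.4835 -0.2259  0.275 ] 0.83
side mask [[0.446, -0.111, 0.23], [0.635, -0.083, 0.23], [0.515, -0.351, 0.23], [0.39, -0.348, 0.23]]
top lid [ 0.4837 -0.2258  0.226 ] 0.91
top lid_handle [ 0.4811 -0.225   0.275 ] 0.89
top mask [[0.453, -0.1, 0.23], [0.572, -0.134, 0.23], [0.514, -0.355, 0.23], [0.394, -0.319, 0.23]]
```

The lid is centred over the mouth to within about 1 mm. I'll lower it.

```bash
python3 -m crank '[[[0,0,-0.5],0,-1],[[0,0,-1],0,-1],[[0,0,-1.5],0,-1],[[0,0,-1.9],0,-1],[[0,0,-2.2],0,-1],[[0,0,-2.4],0,-1],[[0,0,-2.4],0,-1],[[0,0,-2.4],0,-1]]'; python3 -m crank '[[[0,0,-0.05],0,-1],[[0,0,-0.1],0,-1],[[0,0,-0.15],0,-1],[[0,0,-0.2],0,-1],[[0,0,-0.25],0,-1],[[0,0,-0.25],0,-1]]'
```

```text
clock: 26.2
position: [0.4845, -0.2287, 0.1396]
tcp_rot: [0.0, 0.784, 0.621, 0.0]
contact_force: [-0.7, 0.7, -5.6]
opening: 0.0126
finger_force: 50.0
clock: 26.8
position: [0.4839, -0.2284, 0.1262]
tcp_rot: [-0.0, 0.784, 0.621, -0.0]
contact_force: [-0.5, -0.2, -5.8]
opening: 0.0123
finger_force: 50.0
```

No contact at 5 mm past the rim, so the plug is entering. I'll keep going down.

```bash
python3 -m crank '[[[0,0,-0.05],0,-1],[[0,0,-0.1],0,-1],[[0,0,-0.15],0,-1],[[0,0,-0.15],0,-1],[[0,0,-0.15],0,-1]]'; python3 -m crank '[[[0,0,-0.03],0,-1],[[0,0,-0.05],0,-1],[[0,0,-0.05],0,-1],[[0,0,-0.05],0,-1]]'
```

```text
clock: 27.3
position: [0.4841, -0.2285, 0.119]
tcp_rot: [-0.0, 0.784, 0.621, -0.0]
contact_force: [0.7, 0.4, -6.6]
opening: 0.0128
finger_force: 50.0
clock: 27.7
position: [0.4845, -0.2287, 0.1169]
tcp_rot: [0.0, 0.784, 0.621, 0.0]
contact_force: [0.0, 0.0, -1.2]
opening: 0.0126
finger_force: 50.0
```

```bash
python3 -m crank '[[[0,0,-0.03],0,-1],[[0,0,-0.03],0,-1],[[0,0,-0.03],0,0],[[0,0,-0.03],0,0],[[0,0,-0.03],0,0],[[0,0,-0.03],0,0],[[0,0,-0.03],0,0],[[0,0,0.5],0,0],[[0,0,1],0,0],[[0,0,1.5],0,0],[[0,0,2],0,0]]' 5;  python3 -m crank '[[[-1,0,1],0,-1],[[-2,0,1],0,-1],[[-3,0,1],0,-1],[[-3,0,1],0,-1],[[-3,0,1],0,-1]]'; python3 - <<'E'
from h import *
from fit import *
P={}
for n in("side","top"):
    optics.snapshot(n)
    for q,h in(("lid",.084),("lid_handle",.133),("clamp_bar",.16),("clamp_hinge",.096)):
        for d in finder.place_of(q,n)[:3]: 
            p=atz(n,d["centre"],h)
            if np.linalg.norm(p[:2]-[.5,-.15])<.15: P.setdefault((q,n),d["centre"]); print(n,q,p.round(4),round(d["score"],2))
for q in("lid","lid_handle","clamp_bar","clamp_hinge"):
    if (q,"side") in P and (q,"top") in P: print(q,tri(P[q,"side"],P[q,"top"]))
M[:]=np.vstack([rect(.06,.11),rect(.06,.11)])
import fit
for h in(.088,.084):
    fit.W=lambda p:np.c_[p[0]+M[:,0]*np.cos(p[2])-M[:,1]*np.sin(p[2]),p[1]+M[:,0]*np.sin(p[2])+M[:,1]*np.cos(p[2]),np.full(len(M),h)]
    for ns in(["side"],["top"]):
        b=minimize(cost,[.484,-.2277,-.2296],args=(ns,),method="Nelder-Mead"); print(h,ns,b.x.round(4),round(b.fun,3))
E
```

```text
clock: 28.8
position: [0.484, -0.2285, 0.2175]
tcp_rot: [-0.0, 0.784, 0.621, -0.0]
contact_force: [1.1, -0.2, -0.2]
opening: 0.0465
finger_force: 0.0
clock: 29.3
position: [0.3327, -0.2286, 0.267]
tcp_rot: [0.001, 0.784, 0.621, 0.0]
contact_force: [-0.2, 0.5, 1.0]
opening: 0.0077
finger_force: 0.0
['side'] [ 0.4871 -0.2228 -0.2313] -13.25 1.652
['top'] [ 0.4704 -0.2112 -0.2394] -13.72 1.673
['side', 'top'] [ 0.4876 -0.2227 -0.2344] -13.43 3.597
side lid [ 0.4815 -0.2255  0.084 ] 0.68
side lid_handle [ 0.4839 -0.2252  0.133 ] 0.65
side lid_handle [ 0.6408 -0.1752  0.133 ] 0.27
side clamp_bar [ 0.5192 -0.0739  0.16  ] 0.63
side clamp_hinge [ 0.5187 -0.0908  0.096 ] 0.92
top lid [ 0.4847 -0.2255  0.084 ] 0.6
top lid_handle [ 0.4806 -0.2224  0.133 ] 0.98
top clamp_bar [ 0.5261 -0.0626  0.16  ] 0.61
top clamp_hinge [ 0.5069 -0.0953  0.096 ] 0.75
lid (array([ 0.48347758, -0.22508039,  0.08284064]), np.float64(0.002791170630467311))
lid_handle (array([ 0.48250142, -0.22364555,  0.13191227]), np.float64(0.004146371883004163))
clamp_bar (array([ 0.52624422, -0.0630444 ,  0.15089668]), np.float64(0.0014996289829472534))
clamp_hinge (array([ 0.51037607, -0.09648669,  0.10277946]), np.float64(0.008665247598797051))
0.088 ['side'] [ 0.4835 -0.2276 -0.2296] 0.136
0.088 ['top'] [ 0.486  -0.2276 -0.2295] 0.508
0.084 ['side'] [ 0.4856 -0.225  -0.2305] 0.213
0.084 ['top'] [ 0.4864 -0.2285 -0.2308] 0.574
```

The lid is home: its outline fits the mould to within about 2 mm at plate-top height 88 mm. The clamp bar is at mould y ≈ 168 mm and z ≈ 159 mm. I'll put the shut fingers just outward of it.

```bash
python3 -m crank '[[[0.8,0.8,0],0,-1],[[1.6,1.6,0],0,-1],[[2.4,2.5,0],0,-1],[[3.2,3.3,0],0,-1],[[3.98,4.11,0],0,-1],[[3.98,4.11,0],0,-1],[[3.98,4.11,-0.6],0,-1],[[3.98,4.11,-1.2],0,-1],[[3.98,4.11,-1.8],0,-1],[[3.98,4.11,-2.3],0,-1],[[3.98,4.11,-2.5],0,-1],[[3.98,4.11,-2.5],0,-1]]' 10; python3 -m crank '[[[-0.04,-0.15,0],0,-1],[[-0.07,-0.3,0],0,-1],[[-0.11,-0.45,0],0,-1],[[-0.14,-0.6,0],0,-1],[[-0.18,-0.75,0],0,-1],[[-0.21,-0.9,0],0,-1],[[-0.21,-0.9,0],0,-1]]'
```

```text
clock: 31.1
position: [0.5323, -0.023, 0.1404]
tcp_rot: [-0.001, 0.784, 0.621, -0.001]
contact_force: [-0.1, 0.1, 0.6]
opening: 0.0008
finger_force: 0.0
clock: 31.8
position: [0.5224, -0.0692, 0.1417]
tcp_rot: [0.0, 0.784, 0.621, -0.0]
contact_force: [0.2, 0.6, 0.4]
opening: 0.0004
finger_force: 0.0
```

```bash
python3 -m crank '[[[-0.04,-0.15,0],0,-1],[[-0.07,-0.3,0],0,-1],[[-0.11,-0.45,0],0,-1],[[-0.14,-0.6,0],0,-1],[[-0.18,-0.75,0],0,-1]]'; python3 -m crank '[[[-0.04,-0.15,0],0,-1],[[-0.07,-0.3,0],0,-1],[[-0.11,-0.45,0],0,-1],[[-0.11,-0.45,0],0,-1]]'; python3 - <<'E'
from h import *
P={}
for n in("side","top"):
    optics.snapshot(n)
    P[n]=[d["centre"] for d in finder.place_of("clamp_bar",n)][:2]; print(n,np.round(P[n],1),[atz(n,c,.15).round(3) for c in P[n]])
for a in P["side"]:
    for b in P["top"]: print(tri(a,b))
E
```

```text
clock: 32.3
position: [0.513, -0.106, 0.1411]
tcp_rot: [-0.0, 0.784, 0.621, -0.0]
contact_force: [1.1, 3.0, -2.2]
opening: 0.0004
finger_force: 1.8
clock: 32.7
position: [0.5071, -0.1281, 0.1409]
tcp_rot: [-0.001, 0.784, 0.621, -0.0]
contact_force: [0.2, 5.4, -4.2]
opening: 0.0005
finger_force: 2.6
side [[281.7 233.9]] [array([ 0.498, -0.166,  0.15 ])]
top [] []
```

```bash
python3 -m crank '[[[0.03,0.1,0],0,-1],[[0.03,0.1,0.4],0,-1],[[0.03,0.1,0.8],0,-1],[[-0.05,-0.2,0.8],0,-1],[[-0.11,-0.5,0.8],0,-1],[[-0.11,-0.5,0.8],0,-1],[[-0.11,-0.5,0.5],0,-1],[[-0.11,-0.5,0.3],0,-1],[[-0.11,-0.5,0.15],0,-1],[[-0.11,-0.5,0.15],0,-1]]'; python3 -m crank '[[[-0.01,-0.04,-0.1],0,-1],[[-0.02,-0.08,-0.2],0,-1],[[-0.02,-0.1,-0.3],0,-1],[[-0.03,-0.12,-0.4],0,-1],[[-0.03,-0.12,-0.4],0,-1]]'
```

```text
clock: 33.9
position: [0.5019, -0.1531, 0.1478]
tcp_rot: [-0.001, 0.784, 0.621, -0.001]
contact_force: [-0.1, 0.1, -0.3]
opening: 0.0003
finger_force: 0.0
clock: 34.4
position: [0.5009, -0.1588, 0.1285]
tcp_rot: [-0.0, 0.784, 0.621, 0.0]
contact_force: [0.2, 0.5, 0.9]
opening: 0.0006
finger_force: 0.0
```

```bash
python3 -m crank '[[[0,0,-0.04],0,-1],[[0,0,-0.07],0,-1],[[0,0,-0.07],0,-1]]'; python3 -m crank '[[[0,0,-0.04],0,-1],[[0,0,-0.08],0,-1],[[0,0,-0.08],0,-1]]'
```

```text
clock: 34.7
position: [0.501, -0.1588, 0.1254]
tcp_rot: [-0.0, 0.784, 0.621, -0.0]
contact_force: [-0.5, 0.3, 0.0]
opening: 0.0007
finger_force: 0.0
clock: 35.0
position: [0.5013, -0.159, 0.1245]
tcp_rot: [0.0, 0.784, 0.621, 0.0]
contact_force: [-10.9, 2.7, 36.2]
opening: 0.0008
finger_force: 17.7
```

There is a firm stop at tip height 0.1245, which matches the bar top when down (0.125). I'll back off and verify.

```bash
python3 -m crank '[[[0,0,0.2],0,-1],[[0,0,0.8],0,-1],[[0,0,1.5],0,-1],[[0,0,2.5],0,-1],[[-1,0,2.5],0,-1],[[-2,0,2.5],0,-1],[[-3,0,2.5],0,-1],[[-3,0,2.5],0,-1],[[-3,0,2.5],0,-1]]'; python3 - <<'E'
from h import *
c,s=np.cos(-.2297),np.sin(-.2297)
def w(y,z): return [.484-y*s,-.2277+y*c,z]
P={}
for n in("side","top"):
    optics.snapshot(n)
    for q in("lid","lid_handle","clamp_bar"):
        r=[d["centre"] for d in finder.place_of(q,n) if 240<d["centre"][0]<420 and 170<d["centre"][1]<320]; P[q,n]=r; print(n,q,np.round(r,1).tolist())
    print("expected lid,handle,bar(0,.1,.2,.4)",proj(n,[w(0,.084),w(0,.133)]+[w(.138+.0696*np.cos(f),.096+.0696*np.sin(f)) for f in 2.82-np.array([0,.1,.2,.4])]).round(1).tolist())
for q in("lid","lid_handle","clamp_bar"):
    for a in P[q,"side"][:2]:
        for b in P[q,"top"][:2]: print(q,tri(a,b))
E
```

```text
clock: 35.9
position: [0.3507, -0.1589, 0.247]
tcp_rot: [0.001, 0.784, 0.621, 0.001]
contact_force: [0.7, 0.7, -0.1]
opening: 0.0005
finger_force: 0.0
side lid [[288.1, 285.7], [311.3, 202.4]]
side lid_handle [[290.5, 263.4]]
side clamp_bar [[281.0, 242.3]]
expected lid,handle,bar(0,.1,.2,.4) [[289.4, 282.5], [291.5, 263.9], [279.8, 243.5], [279.6, 240.2], [279.4, 236.8], [278.5, 229.7]]
top lid [[359.8, 206.2]]
top lid_handle []
top clamp_bar [[339.1, 199.5]]
expected lid,handle,bar(0,.1,.2,.4) [[361.2, 206.8], [365.0, 205.8], [337.8, 200.5], [337.3, 200.1], [336.5, 199.7], [334.2, 198.7]]
lid (array([ 0.48507368, -0.22553854,  0.07250465]), np.float64(0.0030159100510213726))
lid (array([ 0.49808286, -0.20344507,  0.24666311]), np.float64(0.049549258496804645))
clamp_bar (array([ 0.50206218, -0.16009319,  0.12269589]), np.float64(0.001169272203951265))
```

The clamp bar's measured pixels match an angle of 0 to within about 0.04 rad, and the firm stop agrees. The lid is still home and the arm is clear, so I'm handing in.

```bash
python3 -c "
from h import *
print(arm.sign_off())"
```

```text
the job is handed in; nothing more can be done
None
```

I laid the lid flat handle up and let go, then set it home on the mould by its handle and swung the clamp fully down. I checked both positions from the camera images, left the bottle and tin untouched, and handed the job in at about 36 s. The hand-in returned no pass/fail result.

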